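# Hold the solvent-waste bin open with its hand lever

## Robot

A 6-joint arm with a two-finger parallel gripper is mounted at the origin on a cart in front of the work surface, level with it; the furniture and walls round the work are solid. World frame = base frame: x ahead of the robot, y to its left, z up, the work surface at z = 0. Lengths are in m, angles in rad, forces in N, time in s.
With the tool pointing down it reaches from about 0.375 to 0.9 m from the base axis. Payload 3.1 kg.
Tool frame: the origin (TCP) lies at the very end of the fingers, on their centre line; the grasp point (between the pads) lies 19 mm behind it; z points along the fingers, y is the direction in which the jaws open and shut (so a half turn about z gives the same grasp; the last joint's range is limited). The gripper opens to 85 mm and grips with 20 to 120 N. Pads are 22 mm wide; open, the fingers measure 114 mm over their backs; the gripper's body (76 mm by 85 mm) begins 54 mm behind the grasp point. The pads swing forward as they close: fully open they stand 13 mm farther back than shut.
Start: joints at [-1.464, 0.527, 1.433, -0, 1.181, -0.178], TCP at [0.176, -0.6, 0.231] pointing down, gripper open.
Joint ranges: [-3.08, 3.08], [-0.75, 2.2], [0.22, 2.44], [-1.43, 4.57], [0, 2.65], [-2.85, 2.85]. Speed limits (rad/s): [2.79, 2.79, 3.14, 3.14, 3.14, 3.14].

## Interface

Orientations are given as a unit quaternion [x, y, z, w].
In Python, from station import manip gives the robot as it stands.
- The arm moves only by the tool send_rows, never from a script. Its argument "motion" is a list of rows, each an object with "gripper": the finger opening in mm, from 0 to 85.4; "travel": the shift along the tool's x, y, z in mm, a list of three; "rotation": the turn, a rotation vector about the tool's x, y, z in degrees, a list of three. In form: [{"gripper": gripper, "travel": [x, y, z], "rotation": [ax, ay, az]}, ...]. A call has 1 to 12 rows; each row shifts and turns the commanded pose from where the row before left it, along the tool's axes as they then stand; what a row does not reach is not made up. A row lasts 1/12 s, in which the tool goes at most 41.7 mm and 7.16 degrees, less where a joint would pass 70% of its speed; a pose out of reach is approached as far as the arm can. A call is refused whole if a number of a shift passes 41.7 or a number of a turn 7.16, either way. A call with a gripper value outside its range is refused whole. The fingers move at their own pace and stop on an object; "newtons" is the grip in N (left out, the last holds). Time passes only in rows, so rows that do not move let the fingers close. It gives the time, the measured TCP pose, the force and the opening at its end, in the units of the state.
- manip.sense(): the state, without advancing time (a new reading comes with each control period).
- manip.snapshot(name): name is "side" or "top"; returns the picture (480x640x3 uint8, red, green, blue); there is no depth.
- manip.calibration(name): a dict with "fx", "fy", "cx", "cy" (pixels), "cam_to_world" (4x4, takes a point from camera to world coordinates). Camera axes: x right, y down, z forward; pixel columns grow to the right and rows downward; lengths in m; the calibration is good to about 2 mm. A picture is of the moment at which its call begins. calibration takes no time and is no camera call.
- manip.sign_off(): hands the job in, once; it reports no verdict.
The state is a dict: "t": time; "q": joint angles; "qd": joint speeds; "tau": joint torques, N m; "tcp_pos": TCP position; "tool_rot": TCP orientation; "force": force on the tool from outside, world axes, zero at the start; "ft_torque": the same for the moment, N m; "finger_gap": opening from 0.0 (shut) to 1.0 (fully open).
Only numpy, scipy, OpenCV 4.12 (cv2) and the standard library are available. Lean on these libraries where they do the work, as an engineer would, in place of code of your own. Each camera call takes 0.05 s, during which the arm holds its last target. There are 200 camera calls.

## Task

Open the blue steel waste bin so that I can drop old grips in: swing the little catch with the red pin a quarter turn, either way, off the front edge of the lid, then press the palm plate at the long end of the hand lever all the way down so that the lever raises the heavy lid. Finish while still holding the plate down with the lid up; it falls shut if you let go. Do not touch the lid itself or lift the lever, and leave the other things where they are.

Things in the scene. Friction and masses are not known exactly. Their poses are not given: they have to be found in the camera images.
- waste_bin_steel: Blue sheet-steel bin screwed to the bench, 180 mm (its x) by 160 mm (its y), walls 115 mm high, with a dark steel lid. Origin at the centre of its underside; its +x points to the back (lid hinge), its +y to its left, z up. The lever runs along its right (-y) side and sticks out in front; the catch is in the middle of its front.
- catch (a joint): Flat steel turn-button catch on a block at the front of the bin, turning level about a vertical screw (point catch_pivot). 0 = its nose points straight back and lies over the lid's front edge (lid locked); positive = counter-clockwise seen from above; stops at +1.6 and -1.6 rad. The nose is clear of the lid beyond about 1.2 rad either way. Stays where it is left; under 2 N at the pin turns it.
- catch_pivot (a point): Point on the catch's vertical turning axis, at the underside of the catch, 129 mm above the bench, 18 mm in front of the bin's front wall.
- catch_pin (a point): Point on the upright red pin by which the catch is pushed: the pin is 10 to 13 mm thick and stands on the catch's tail, on the far side of the screw from the nose (towards the robot), 42 mm from the turning axis. This point lies 30 mm above the underside of the catch; the pin's top is 16 mm higher (175 mm above the bench), its foot 25 mm lower (134 mm above the bench).
- lever (a joint): Straight steel hand lever on a level pivot (point lever_pivot) at the right side of the bin. 0 = at rest, long end sloping up 0.247 rad towards the robot, the brass roller on its short end (70 mm from the pivot) lying under a steel tab on the hinge rod of the lid; positive = long end pressed down; stop at 0.50 rad. It can also be lifted, the roller leaving the tab (negative values), which is wrong. The weight of the lid pushes it back to 0.
- lever_pivot (a point): Centre of the lever's pivot, 113 mm above the bench; the lever turns about the bin's y axis here.
- lift_lever: The whole lever, palm plate included; origin at the pivot, x along the lever from palm plate to roller, y to the left of the bin, z up.
- palm_plate (a point): Flat palm plate with a black ribbed rubber top, 60 mm along the lever, 90 mm across it, 6 mm thick, on the end of the long arm. The point is the centre of its top face, 220 mm from the pivot along the lever and 16.5 mm above the lever's centre line; z is the normal of its top, x points along the lever to the pivot. At rest about 182 mm above the bench, pressed fully down about 74 mm. Pressing and holding it down takes about 4 to 14 N.
- lid_cover: The heavy dark steel lid (about 1.4 kg), hinged along the back edge of the bin and falling shut by its own weight: a plate, 186 by 158 by 8 mm; origin at its centre, 3 mm below its top, 122 mm above the bench when shut. Its hinge line lies 97 mm behind that. Level when shut; with the lever fully down its front is raised and it slopes at about 0.93 rad. Not to be touched by the robot.
- glue_white_mid (a point): Bystander, not to be disturbed: small white bottle with ribbed cap, 27 mm across, 55 mm tall. The point is at its centre.
- glue_blue_mid (a point): Bystander, not to be disturbed: small blue bottle with white cap, 27 mm across, 60 mm tall. The point is at its centre.
- battery_a_mid (a point): Bystander, not to be disturbed: green battery, 15 mm thick, 50 mm long, lying. The point is at its centre.
- screwdriver_1_mid (a point): Bystander, not to be disturbed: screwdriver with green handle, 188 mm long, 28 mm thick, lying. The point is at its centre.
- tape_roll_mid (a point): Bystander, not to be disturbed: roll of cream masking tape, 104 mm across, 25 mm high, lying flat. The point is at its centre.

How it is judged:
By the outcome, as a careful person would: the job done as asked, in the order asked, and still so for the second after the job is handed in, while the arm keeps its last pose, push and grip.
It also fails if it takes over 48 s, if anything falls off the work surface, if the arm or the gripper's body presses on something with over 40 N, if the wrist force passes 120 N, or if a joint passes its speed limit or range.

## Working session

There is one attempt and no reset: what is moved stays moved. The work goes in short steps, Python scripts to look and compute and a tool call to move; the robot and the scene stay as the last step left them, time stands still between calls to the robot, and variables do not carry over. Pictures are saved under pics/ and viewed, about 8 in all and at most 12, crops included, and the job is handed in when it is done.

Besides the shell and the picture viewer there is one more tool, called as name(argument=value, ...) on one line, values as JSON. send_rows: Moves the arm, as the interface text tells. Its arguments: {"type":"object","properties":{"motion":{"type":"array","items":{"type":"object","properties":{"gripper":{"type":"number"},"travel":{"type":"array","items":{"type":"number"}},"rotation":{"type":"array","items":{"type":"number"}}}}},"newtons":{"type":"number"}},"required":["motion"]}

```bash
mkdir -p pics && python3 - <<'E'
from station import manip
import cv2
for n in("side","top"):
    im=manip.snapshot(n);cv2.imwrite(f"pics/{n}0.png",im[:,:,::-1])
    c=manip.calibration(n);print(n,c["fx"],c["fy"],c["cx"],c["cy"]);print(c["cam_to_world"])
print(manip.sense())
E
```

```text
side 583.9143171819538 583.9143171819538 314.00989754635907 236.90149256841562
[[-9.99652918e-01 -1.32759913e-02  2.27550389e-02  4.79455014e-01]
 [-2.63396986e-02  5.20509655e-01 -8.53449424e-01  4.19738439e-01]
 [-5.13830326e-04 -8.53752568e-01 -5.20678681e-01  5.74848381e-01]
 [ 0.00000000e+00  0.00000000e+00  0.00000000e+00  1.00000000e+00]]
top 597.5434100741887 597.5434100741887 329.233760328346 238.66574663865174
[[ 0.02825319 -0.99235117  0.12017038  0.40033894]
 [-0.99948905 -0.02984273 -0.01144799 -0.2949727 ]
 [ 0.01494664 -0.11978553 -0.99268727  1.06765716]
 [ 0.          0.          0.          1.        ]]
{'t': 0.1, 'q': array([-1.46444844e+00,  5.28367287e-01,  1.43377510e+00,  1.71673464e-05,
        1.18143386e+00, -1.78466303e-01]), 'qd': array([ 1.36318843e-03, -1.46256066e-03, -3.01693492e-03,  2.08901803e-04,
        9.41644081e-06, -1.27633100e-03]), 'tau': array([-7.66479479e-05, -4.43304563e+01, -1.78586519e+01, -2.00103641e-04,
        3.87495689e-03, -2.27705607e-05]), 'tcp_pos': array([ 0.17559472, -0.59914694,  0.23043483]), 'tool_rot': array([ 9.89877211e-01,  1.41922948e-01,  4.36884552e-05, -9.90865798e-04]), 'force': array([-0.80412002,  0.4336805 , -0.13502235]), 'ft_torque': array([-0.03774668,  0.02915915, -0.07217964]), 'finger_gap': 0.9979890625603199}
```

View pics/side0.png

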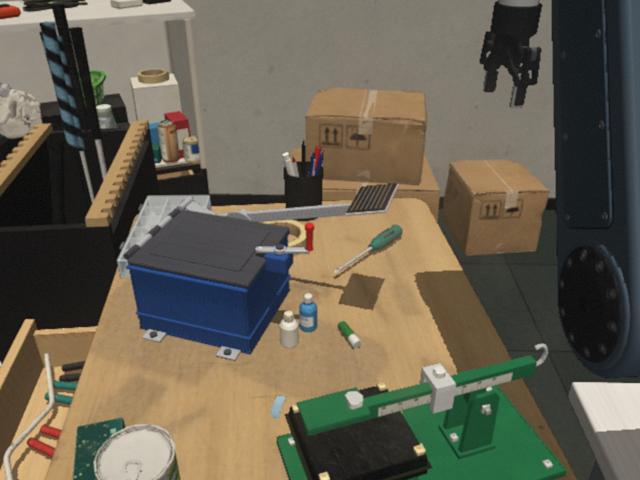

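View pics/top0.png

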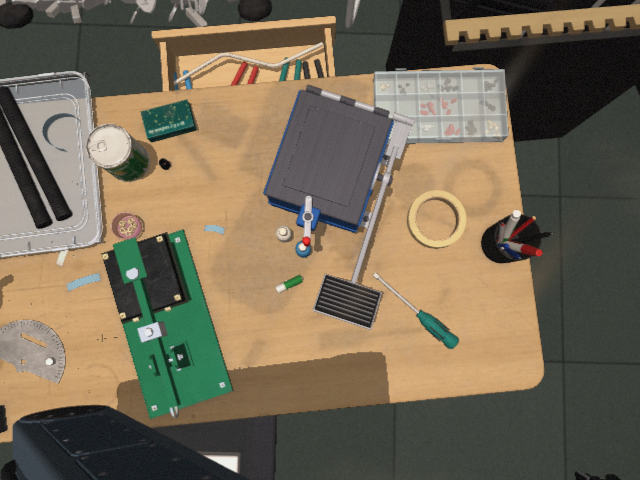

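The side view shows the red pin at about (310,237) and the palm plate at (373,198). The top view shows the pin at (306,241), the catch screw at (308,216), and the plate centred near (349,301). Next I'll measure them.

```bash
cat > h.py <<'E'
import numpy as np,cv2
from station import manip
def ray(n,u,v):
    c=manip.calibration(n);M=np.array(c["cam_to_world"])
    d=M[:3,:3]@np.array([(u-c["cx"])/c["fx"],(v-c["cy"])/c["fy"],1]);return M[:3,3],d
def onz(n,u,v,z):
    o,d=ray(n,u,v);return o+d*(z-o[2])/d[2]
def proj(n,p):
    c=manip.calibration(n);M=np.array(c["cam_to_world"]);q=M[:3,:3].T@(np.array(p)-M[:3,3])
    return c["fx"]*q[0]/q[2]+c["cx"],c["fy"]*q[1]/q[2]+c["cy"]
def two(a,b):
    (o1,d1),(o2,d2)=ray("side",*a),ray("top",*b)
    d1/=np.linalg.norm(d1);d2/=np.linalg.norm(d2)
    s=np.linalg.lstsq(np.c_[d1,-d2],o2-o1,rcond=None)[0]
    p,q=o1+s[0]*d1,o2+s[1]*d2;return (p+q)/2,np.linalg.norm(p-q)
def big(mask):
    n,l,s,c=cv2.connectedComponentsWithStats(mask.astype(np.uint8));i=1+np.argmax(s[1:,4]);return l==i,s[i],c[i]
E
python3 - <<'E'
from h import *
np.set_printoptions(precision=4,suppress=True)
S=cv2.imread("pics/side0.png")[:,:,::-1].astype(int);T=cv2.imread("pics/top0.png")[:,:,::-1].astype(int)
red=lambda I:(I[...,0]>130)&(I[...,1]<70)&(I[...,2]<70)
def win(m,x0,x1,y0,y1):
    w=np.zeros_like(m);w[y0:y1,x0:x1]=m[y0:y1,x0:x1];return w
ms,ss,cs=big(win(red(S),290,330,210,260));mt,st,ct=big(win(red(T),290,320,225,255))
print("pin side",ss,cs,"top",st,ct, two(cs,ct))
print("pin top z.175:",onz("side",ss[0]+ss[2]/2-.5,ss[1]+2,.175),onz("top",*ct,.17))
dark=(T.max(2)<75)
m,s,c=big(win(dark,305,395,268,335));print(s,c)
cnt=max(cv2.findContours(m.astype(np.uint8),0,2)[0],key=cv2.contourArea)
r=cv2.minAreaRect(cnt);print(r)
B=cv2.boxPoints(r);print(np.array([onz("top",*b,.182) for b in B]),onz("top",*c,.182))
# blue body / lid outline
blk=win((T.max(2)<95),262,400,82,235);m,s,c=big(blk);cnt=max(cv2.findContours(m.astype(np.uint8),0,2)[0],key=cv2.contourArea)
r=cv2.minAreaRect(cnt);print(r);print(np.array([onz("top",*b,.125) for b in cv2.boxPoints(r)]),onz("top",*r[0],.125))
print("screw",onz("top",308,216,.138),"hub",onz("top",308,216,.13))
for n,I,x0,x1,y0,y1 in(("top",T,260,400,180,340),("side",S,220,420,160,360)):
    cv2.imwrite(f"pics/{n}0c.png",cv2.resize(I[y0:y1,x0:x1,::-1].astype(np.uint8),None,fx=3.7 if n=="top" else 3,fy=3.7 if n=="top" else 3,interpolation=2))
E
```

```text
pin side [307 233   6  18  64] [309.2969 243.8438] top [302 237   8   8  45] [305.8222 240.3778] (array([ 0.5064, -0.2692,  0.1434]), np.float64(0.004056541798988136))
pin top z.175: [ 0.503  -0.2403  0.175 ] [ 0.5053 -0.27    0.17  ]
[ 315  275   65   53 1413] [346.8344 301.1472]
((347.4000244140625, 300.79998779296875), (58.1859016418457, 36.049957275390625), 18.43494987487793)
[[ 0.4031 -0.2859  0.182 ]
 [ 0.4539 -0.3012  0.182 ]
 [ 0.4291 -0.3836  0.182 ]
 [ 0.3786 -0.3677  0.182 ]] [ 0.4155 -0.3338  0.182 ]
((326.55322265625, 163.51722717285156), (99.53787994384766, 137.98744201660156), 17.927921295166016)
[[ 0.5509 -0.1911  0.125 ]
 [ 0.7708 -0.2514  0.125 ]
 [ 0.724  -0.4076  0.125 ]
 [ 0.5063 -0.3433  0.125 ]] [ 0.6364 -0.2981  0.125 ]
screw [ 0.5478 -0.2713  0.138 ] hub [ 0.5491 -0.2711  0.13  ]
```

View pics/top0c.png

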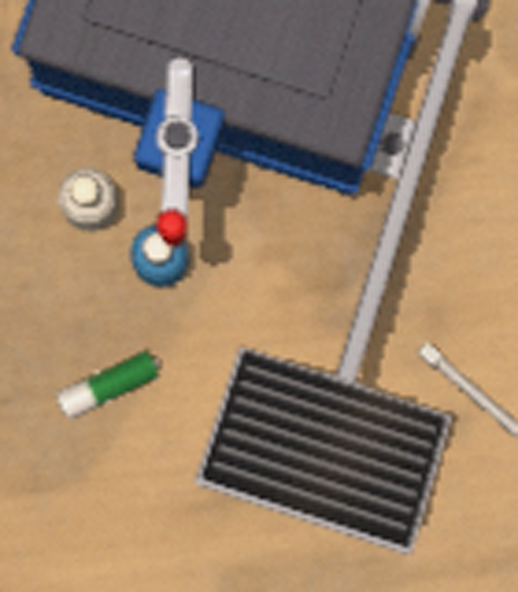

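```bash
cat >> h.py <<'E'
from scipy.spatial.transform import Rotation as R
def todo(target,yaw=None):
    s=manip.sense();r=R.from_quat(s["tool_rot"])
    if yaw is None: yaw=np.arctan2(*r.apply([1,0,0])[1::-1])
    g=R.from_matrix(np.c_[[np.cos(yaw),np.sin(yaw),0],[np.sin(yaw),-np.cos(yaw),0],[0,0,-1]])
    print("t",s["t"],"tcp",s["tcp_pos"].round(4),"F",s["force"].round(1),"gap",round(s["finger_gap"],3))
    print("shift mm",(r.inv().apply(np.array(target)-s["tcp_pos"])*1e3).round(1),"rotvec deg",np.degrees((r.inv()*g).as_rotvec()).round(2))
E
python3 - <<'E'
from h import *
print(proj("side",(.506,-.27,.175)),proj("side",(.506,-.27,.134)),proj("side",(.548,-.271,.138)))
p=[two(a,b) for a,b in(((396,184),(316.5,313)),((348,213),(382,291)),((366,184),(372,328)),((382,215),(327,275)))];print(p)
todo((.488,-.242,.25),.57)
E
```

```text
(np.float64(308.03288989213854), np.float64(223.72414134479072)) (np.float64(308.2037463307363), np.float64(249.03011127608747)) (np.float64(278.26792686013977), np.float64(245.8289070625853))
[(array([ 0.39268001, -0.28929556,  0.22744586]), np.float64(0.008919489072540207)), (array([ 0.44056677, -0.39174127,  0.12450671]), np.float64(0.01315820029591397)), (array([ 0.39987575, -0.37273035,  0.18550184]), np.float64(0.04487534316295584)), (array([ 0.42837927, -0.29992452,  0.17686427]), np.float64(0.050720865508373035))]
t 0.1 tcp [ 0.1756 -0.5991  0.2304] F [-0.8  0.4 -0.1] gap 0.998
shift mm [ 400.2 -255.   -18.9] rotvec deg [ -0.11  -0.04 -16.34]
```

View pics/side0c.png

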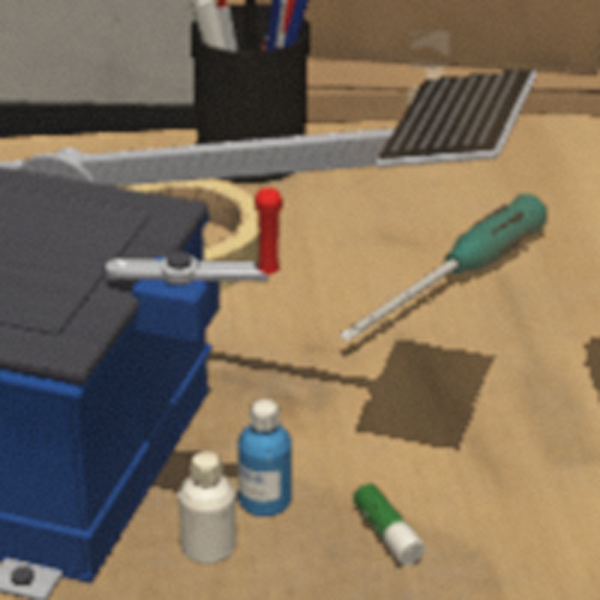

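The side crop agrees with the pin estimate to within about 1 px: its top is at (309,223) and its foot at (309,250). Now I'll approach with the fingers closing.

send_rows(motion=[{"gripper": 0,"travel": [10,-6,-10],"rotation": [0,0,0]},{"gripper": 0,"travel": [22,-14,-9],"rotation": [0,0,0]},{"gripper": 0,"travel": [32,-20,0],"rotation": [0,0,0]},{"gripper": 0,"travel": [32,-20,0],"rotation": [0,0,0]},{"gripper": 0,"travel": [32,-20,0],"rotation": [0,0,0]},{"gripper": 0,"travel": [32,-20,0],"rotation": [0,0,0]},{"gripper": 0,"travel": [32,-20,0],"rotation": [0,0,0]},{"gripper": 0,"travel": [32,-20,0],"rotation": [0,0,0]},{"gripper": 0,"travel": [32,-20,0],"rotation": [0,0,0]},{"gripper": 0,"travel": [32,-20,0],"rotation": [0,0,0]},{"gripper": 0,"travel": [32,-20,0],"rotation": [0,0,0]},{"gripper": 0,"travel": [32,-20,0],"rotation": [0,0,0]}], newtons=40)

```text
t: 1.1
tcp_pos: [0.4526, -0.2873, 0.251]
tool_rot: [0.99, 0.142, 0.0, -0.0]
force: [0.4, -0.2, 0.8]
finger_gap: 0.004
```

send_rows(motion=[{"gripper": 0,"travel": [30,-20,0],"rotation": [0,0,0]},{"gripper": 0,"travel": [16,-12,0],"rotation": [0,0,0]},{"gripper": 0,"travel": [0,0,0],"rotation": [0,0,-5.5]},{"gripper": 0,"travel": [0,0,0],"rotation": [0,0,-5.5]},{"gripper": 0,"travel": [0,0,0],"rotation": [0,0,-5.5]},{"gripper": 0,"travel": [0,0,0],"rotation": [0,0,0]},{"gripper": 0,"travel": [0,0,0],"rotation": [0,0,0]}])

```text
t: 1.68
tcp_pos: [0.4868, -0.2454, 0.2507]
tool_rot: [0.96, 0.282, 0.0, -0.0]
force: [-0.9, -0.1, 0.6]
finger_gap: -0.002
```

```bash
python3 - <<'E'
from h import *
todo((.488,-.242,.15),.57)
E
```

```text
t 1.6833 tcp [ 0.4868 -0.2454  0.2507] F [-0.9 -0.1  0.6] gap -0.002
shift mm [  2.8  -2.2 100.7] rotvec deg [ 0.   -0.01  0.05]
```

send_rows(motion=[{"gripper": 0,"travel": [-1,-6,10],"rotation": [0,0,0]},{"gripper": 0,"travel": [0,0,20],"rotation": [0,0,0]},{"gripper": 0,"travel": [0,0,25],"rotation": [0,0,0]},{"gripper": 0,"travel": [0,0,25],"rotation": [0,0,0]},{"gripper": 0,"travel": [0,0,15],"rotation": [0,0,0]},{"gripper": 0,"travel": [0,0,5],"rotation": [0,0,0]},{"gripper": 0,"travel": [0,0,0],"rotation": [0,0,0]},{"gripper": 0,"travel": [0,0,0],"rotation": [0,0,0]}])

```text
t: 2.35
tcp_pos: [0.4831, -0.2419, 0.1509]
tool_rot: [0.959, 0.282, 0.0, 0.0]
force: [0.1, -1.0, -0.3]
finger_gap: 0.0
```

```bash
python3 - <<'E'
from h import *
todo((.495,-.253,.15),.57)
S=manip.snapshot("side")[:,:,::-1];T=manip.snapshot("top")[:,:,::-1]
a=cv2.resize(S[120:320,200:400],None,fx=2,fy=2);b=cv2.resize(T[140:340,230:430],None,fx=2,fy=2)
cv2.imwrite("pics/pre.png",np.hstack([a,b]))
E
```

```text
t 2.35 tcp [ 0.4831 -0.2419  0.1509] F [ 0.1 -1.  -0.3] gap 0.0
shift mm [ 4.  15.8  0.9] rotvec deg [ 0.04 -0.02  0.09]
```

View pics/pre.png

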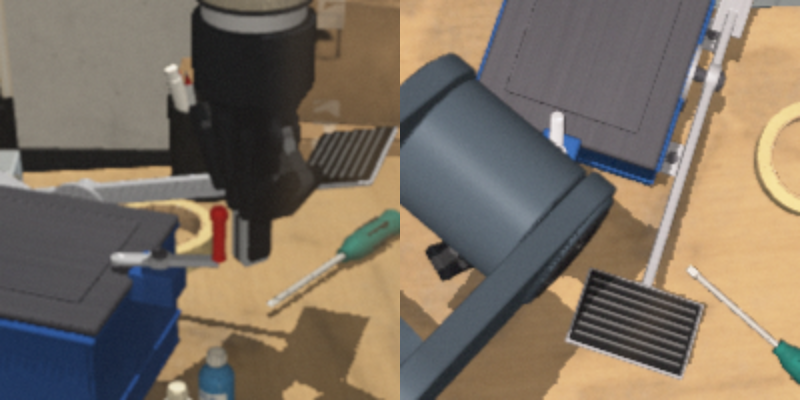

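The closed fingers stand beside the pin on its robot side, at pin height. Now I'll push along tool y.

send_rows(motion=[{"gripper": 0,"travel": [0,6,0],"rotation": [0,0,0]},{"gripper": 0,"travel": [0,6,0],"rotation": [0,0,0]},{"gripper": 0,"travel": [0,5,0],"rotation": [0,0,0]},{"gripper": 0,"travel": [0,5,0],"rotation": [0,0,0]},{"gripper": 0,"travel": [0,5,0],"rotation": [0,0,0]},{"gripper": 0,"travel": [0,5,0],"rotation": [0,0,0]},{"gripper": 0,"travel": [0,5,0],"rotation": [0,0,0]},{"gripper": 0,"travel": [0,0,0],"rotation": [0,0,0]}])

```text
t: 3.12
tcp_pos: [0.5039, -0.2742, 0.1503]
tool_rot: [0.959, 0.282, 0.001, 0.001]
force: [1.0, -0.1, -0.1]
finger_gap: -0.0
```

```bash
cat >> h.py <<'E'
def red(tag):
    for n,(x0,x1,y0,y1) in dict(side=(250,340,200,270),top=(290,345,200,260)).items():
        I=manip.snapshot(n);cv2.imwrite(f"pics/{n}_{tag}.png",I[:,:,::-1]);I=I.astype(int)
        m=((I[...,0]>110)&(I[...,1]<70)&(I[...,2]<70))[y0:y1,x0:x1]
        if m.any():
            _,s,c=big(m);print(n,s[:5]+[x0,y0,0,0,0],c+[x0,y0])
            if n=="top": print(onz(n,*(c+[x0,y0]),.172).round(4))
        else: print(n,"no red")
E
python3 - <<'E'
from h import *
todo((.5205,-.2925,.15),.57);red("p1")
E
```

```text
t 3.1167 tcp [ 0.5039 -0.2742  0.1503] F [ 1.  -0.1 -0.1] gap -0.0
shift mm [ 4.  24.4  0.4] rotvec deg [ 0.12 -0.04  0.13]
side [302 238   6   4  17] [304.29411765 239.82352941]
top no red
```

send_rows(motion=[{"gripper": 0,"travel": [0,5,0],"rotation": [0,0,0]},{"gripper": 0,"travel": [0,5,0],"rotation": [0,0,0]},{"gripper": 0,"travel": [0,5,0],"rotation": [0,0,0]},{"gripper": 0,"travel": [0,5,0],"rotation": [0,0,0]},{"gripper": 0,"travel": [0,5,0],"rotation": [0,0,0]},{"gripper": 0,"travel": [0,0,0],"rotation": [0,0,0]}])

```text
t: 3.72
tcp_pos: [0.5173, -0.2948, 0.1504]
tool_rot: [0.959, 0.282, 0.0, 0.001]
force: [-0.4, -0.6, -0.4]
finger_gap: -0.005
```

```bash
python3 - <<'E'
from h import *
todo((.5205,-.2925,.15),.57);red("p2")
S=cv2.imread("pics/side_p2.png");T=cv2.imread("pics/top_p2.png")
a=cv2.resize(S[120:320,200:400],None,fx=2,fy=2);b=cv2.resize(T[140:340,230:430],None,fx=2,fy=2)
cv2.imwrite("pics/p2c.png",np.hstack([a,b]))
for th in (1.0,1.2,1.45,1.6):
    f=th-.28;p=np.array([.548,-.271,.172])-.042*np.array([np.cos(f),np.sin(f),0]);print(th,p,proj("side",p))
E
```

```text
t 3.7167 tcp [ 0.5173 -0.2948  0.1504] F [-0.4 -0.6 -0.4] gap -0.005
shift mm [ 4.  -0.2  0.4] rotvec deg [ 0.08 -0.03  0.15]
side [287 209   9  27 126] [290.6984127  222.15079365]
top no red
1.0 [ 0.51642416 -0.29869416  0.172     ] (np.float64(301.3738140478408), np.float64(215.27495606787548))
1.2 [ 0.52255555 -0.30441527  0.172     ] (np.float64(297.2381200940874), np.float64(213.25055204170013))
1.45 [ 0.53161363 -0.30967153  0.172     ] (np.float64(291.0857035071011), np.float64(211.3826705021169))
1.6 [ 0.53757663 -0.31168603  0.172     ] (np.float64(287.0067833910929), np.float64(210.65100921490526))
```

View pics/p2c.png

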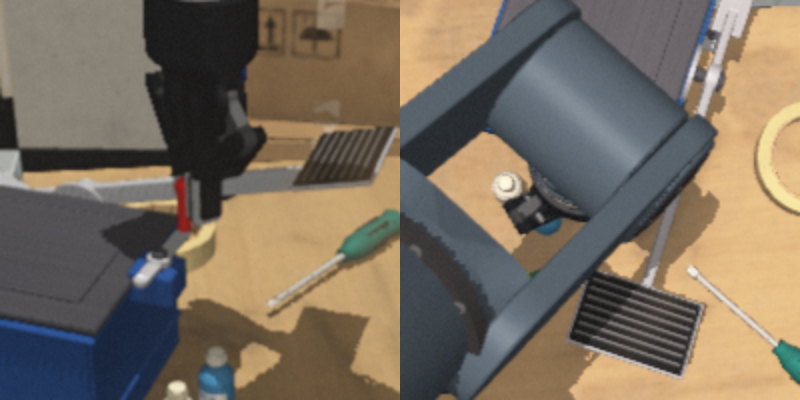

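The catch has swung: the nose now points left along the front edge and the pin is near column 291, which is about 1.4 rad. I'll push slightly further, then back off and rise.

send_rows(motion=[{"gripper": 0,"travel": [0,2,0],"rotation": [0,0,0]},{"gripper": 0,"travel": [0,0,0],"rotation": [0,0,0]},{"gripper": 0,"travel": [0,-8,0],"rotation": [0,0,0]},{"gripper": 0,"travel": [0,-12,0],"rotation": [0,0,0]},{"gripper": 0,"travel": [0,0,-15],"rotation": [0,0,0]},{"gripper": 0,"travel": [0,0,-30],"rotation": [0,0,0]},{"gripper": 0,"travel": [0,0,-35],"rotation": [0,0,0]},{"gripper": 0,"travel": [0,0,-20],"rotation": [0,0,0]},{"gripper": 0,"travel": [0,0,0],"rotation": [0,0,0]}])

```text
t: 4.57
tcp_pos: [0.5087, -0.2801, 0.2557]
tool_rot: [0.959, 0.283, 0.003, 0.005]
force: [1.3, -0.9, -0.1]
finger_gap: 0.001
```

```bash
python3 - <<'E'
from h import *
todo((.4,-.334,.25),-.28);red("p3")
# plate corners rest, side view crop
for a,b in (((347.7,213.3),(327,275)),((385.7,211),(315.5,312)),((398.3,183.3),(373,328)),((368,185),(382.5,292))): print(two(a,b))
E
```

```text
t 4.5667 tcp [ 0.5087 -0.2801  0.2557] F [ 1.3 -0.9 -0.1] gap 0.001
shift mm [-120.6  -13.8    5.2] rotvec deg [ 0.5  -0.43 48.88]
side [287 208   8  28 167] [290.89820359 221.02994012]
top no red
(array([ 0.4524008 , -0.30339189,  0.17363176]), np.float64(0.0026648921114434693))
(array([ 0.39891645, -0.28815923,  0.18628012]), np.float64(0.00112657367136936))
(array([ 0.37586481, -0.37243948,  0.18771057]), np.float64(0.003439690876031478))
(array([ 0.42447136, -0.3859634 ,  0.17813296]), np.float64(0.012356711689178616))
```

The pin now stands free at column 291, about 1.45 rad, so the lid is unlocked. The plate centre at rest is about (0.413,-0.337,0.182). I'll move above it.

send_rows(motion=[{"gripper": 0,"travel": [-15,-1,0],"rotation": [0,0,0]},{"gripper": 0,"travel": [-28,-1,0],"rotation": [0,0,0]},{"gripper": 0,"travel": [-28,-1,0],"rotation": [0,0,0]},{"gripper": 0,"travel": [-26,-1,0],"rotation": [0,0,0]},{"gripper": 0,"travel": [-14,0,0],"rotation": [0,0,0]},{"gripper": 0,"travel": [0,0,0],"rotation": [0,0,7]},{"gripper": 0,"travel": [0,0,0],"rotation": [0,0,7]},{"gripper": 0,"travel": [0,0,0],"rotation": [0,0,7]},{"gripper": 0,"travel": [0,0,0],"rotation": [0,0,7]},{"gripper": 0,"travel": [0,0,0],"rotation": [0,0,7]},{"gripper": 0,"travel": [0,0,0],"rotation": [0,0,7]},{"gripper": 0,"travel": [0,0,0],"rotation": [0,0,7]}])

```text
t: 5.67
tcp_pos: [0.41, -0.3341, 0.2482]
tool_rot: [0.99, -0.144, -0.002, -0.001]
force: [-0.1, -0.1, 0.1]
finger_gap: -0.0
```

send_rows(motion=[{"gripper": 0,"travel": [0,0,15],"rotation": [0,0,0]},{"gripper": 0,"travel": [0,0,15],"rotation": [0,0,0]},{"gripper": 0,"travel": [0,0,10],"rotation": [0,0,0]},{"gripper": 0,"travel": [0,0,5],"rotation": [0,0,0]},{"gripper": 0,"travel": [0,0,0],"rotation": [0,0,0]}])

```text
t: 6.08
tcp_pos: [0.41, -0.3341, 0.2031]
tool_rot: [0.99, -0.141, -0.002, -0.002]
force: [0.2, -0.6, 0.2]
finger_gap: 0.0
```

```bash
python3 - <<'E'
from h import *
todo((.413,-.337,.185),-.277)
print(manip.sense()["q"].round(3));red("p4")
S=cv2.imread("pics/side_p4.png");T=cv2.imread("pics/top_p4.png")
a=cv2.resize(S[120:320,200:420],None,fx=2,fy=2);b=cv2.resize(T[140:340,250:430],None,fx=2,fy=2)
cv2.imwrite("pics/p4c.png",np.hstack([a,b]))
E
```

```text
t 6.0833 tcp [ 0.41   -0.3341  0.2031] F [ 0.2 -0.6  0.2] gap 0.0
shift mm [ 3.7  2.  18.1] rotvec deg [-0.17  0.24 -0.31]
[-0.895  0.439  1.7   -0.     1.008  0.958]
side [287 209   9  27 164] [291.04268293 221.3902439 ]
top [329 219   8  11  62] [332.61290323 223.61290323]
[ 0.5319 -0.3098  0.172 ]
```

View pics/p4c.png

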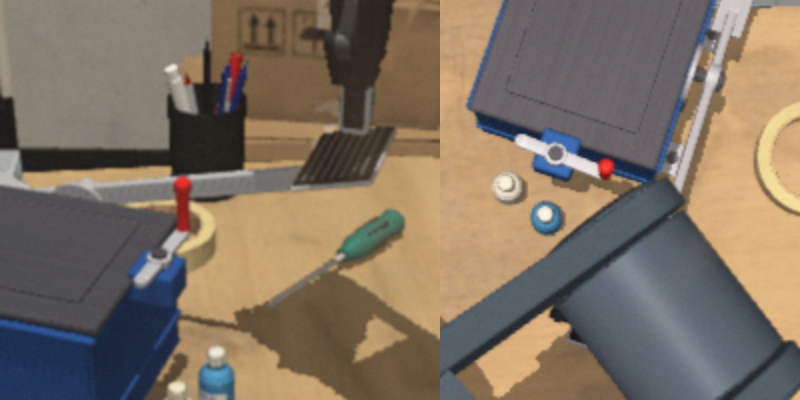

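The catch lies parallel to the front edge: screw at (307,217), pin at (333,224), which puts the pin at (0.532,-0.310). The fingertips are above the plate and I'm starting the press.

send_rows(motion=[{"gripper": 0,"travel": [3,2,5],"rotation": [0,0,0]},{"gripper": 0,"travel": [0,0,5],"rotation": [0,0,0]},{"gripper": 0,"travel": [0,0,4],"rotation": [0,0,0]},{"gripper": 0,"travel": [0,0,4],"rotation": [0,0,0]},{"gripper": 0,"travel": [0,0,4],"rotation": [0,0,0]},{"gripper": 0,"travel": [-1,0,4],"rotation": [0,0,0]},{"gripper": 0,"travel": [-1,0,4],"rotation": [0,0,0]},{"gripper": 0,"travel": [-1,0,4],"rotation": [0,0,0]},{"gripper": 0,"travel": [0,0,0],"rotation": [0,0,0]}])

```text
t: 6.93
tcp_pos: [0.4095, -0.337, 0.1722]
tool_rot: [0.99, -0.14, -0.001, 0.0]
force: [-4.2, 2.3, 11.8]
finger_gap: -0.002
```

send_rows(motion=[{"gripper": 0,"travel": [-1,0,5],"rotation": [0,0,0]},{"gripper": 0,"travel": [-1,0,5],"rotation": [0,0,0]},{"gripper": 0,"travel": [-1,0,5],"rotation": [0,0,0]},{"gripper": 0,"travel": [-1,0,5],"rotation": [0,0,0]},{"gripper": 0,"travel": [-1,0,5],"rotation": [0,0,0]},{"gripper": 0,"travel": [-1,0,5],"rotation": [0,0,0]},{"gripper": 0,"travel": [-1,0,5],"rotation": [0,0,0]},{"gripper": 0,"travel": [0,0,5],"rotation": [0,0,0]},{"gripper": 0,"travel": [0,0,5],"rotation": [0,0,0]},{"gripper": 0,"travel": [0,0,0],"rotation": [0,0,0]}])

```text
t: 7.77
tcp_pos: [0.4023, -0.3348, 0.1267]
tool_rot: [0.99, -0.14, -0.002, -0.0]
force: [-6.2, 1.3, 13.8]
finger_gap: 0.002
```

send_rows(motion=[{"gripper": 0,"travel": [0,0,5],"rotation": [0,0,0]},{"gripper": 0,"travel": [0,0,5],"rotation": [0,0,0]},{"gripper": 0,"travel": [0,0,5],"rotation": [0,0,0]},{"gripper": 0,"travel": [0,0,5],"rotation": [0,0,0]},{"gripper": 0,"travel": [1,0,5],"rotation": [0,0,0]},{"gripper": 0,"travel": [1,0,5],"rotation": [0,0,0]},{"gripper": 0,"travel": [1,0,5],"rotation": [0,0,0]},{"gripper": 0,"travel": [0,0,5],"rotation": [0,0,0]},{"gripper": 0,"travel": [0,0,4],"rotation": [0,0,0]},{"gripper": 0,"travel": [0,0,0],"rotation": [0,0,0]}])

```text
t: 8.6
tcp_pos: [0.4042, -0.3352, 0.082]
tool_rot: [0.99, -0.14, -0.003, -0.001]
force: [-7.2, 0.6, 6.3]
finger_gap: -0.004
```

send_rows(motion=[{"gripper": 0,"travel": [-1,0,2],"rotation": [0,0,0]},{"gripper": 0,"travel": [-1,0,2],"rotation": [0,0,0]},{"gripper": 0,"travel": [0,0,2],"rotation": [0,0,0]},{"gripper": 0,"travel": [0,0,0],"rotation": [0,0,0]}])

```text
t: 8.93
tcp_pos: [0.4047, -0.3356, 0.077]
tool_rot: [0.99, -0.141, 0.0, 0.0]
force: [-1.7, 0.8, 8.5]
finger_gap: -0.0
```

```bash
python3 - <<'E'
from h import *
todo((.405,-.335,.075));red("p5")
S=cv2.imread("pics/side_p5.png");T=cv2.imread("pics/top_p5.png")
a=cv2.resize(S[100:340,110:410],None,fx=1.6,fy=1.6);b=cv2.resize(T[100:340,240:430],None,fx=1.6,fy=1.6)
cv2.imwrite("pics/p5c.png",np.hstack([a,b]))
E
```

```text
t 8.9333 tcp [ 0.4047 -0.3356  0.077 ] F [-1.7  0.8  8.5] gap -0.0
shift mm [ 0.1 -0.6  2. ] rotvec deg [ 0.01 -0.01 -0.  ]
side [287 208   9  27 168] [291.03571429 220.13095238]
top [329 219   8  11  55] [332.58181818 223.58181818]
[ 0.5319 -0.3097  0.172 ]
```

View pics/p5c.png

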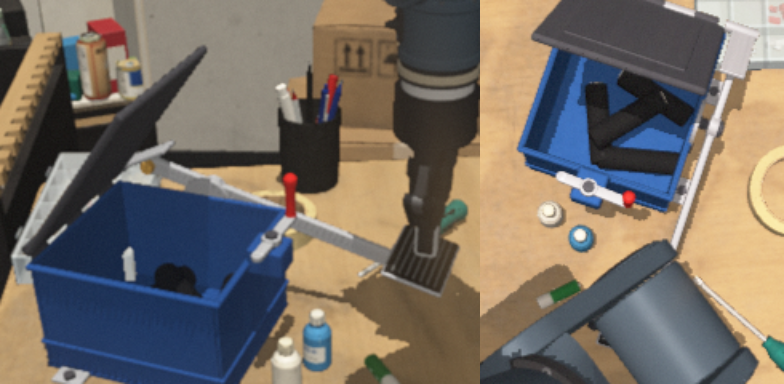

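The lid is up and the catch hasn't moved. I'll press on to the stop, watching the force.

send_rows(motion=[{"gripper": 0,"travel": [0,0,2],"rotation": [0,0,0]},{"gripper": 0,"travel": [0,0,1],"rotation": [0,0,0]},{"gripper": 0,"travel": [0,0,0],"rotation": [0,0,0]},{"gripper": 0,"travel": [0,0,0],"rotation": [0,0,0]}])

```text
t: 9.37
tcp_pos: [0.4051, -0.3357, 0.0745]
tool_rot: [0.99, -0.141, 0.0, 0.0]
force: [-0.8, 1.2, 10.2]
finger_gap: -0.002
```

send_rows(motion=[{"gripper": 0,"travel": [0,0,1.5],"rotation": [0,0,0]},{"gripper": 0,"travel": [0,0,1.5],"rotation": [0,0,0]},{"gripper": 0,"travel": [0,0,0],"rotation": [0,0,0]},{"gripper": 0,"travel": [0,0,0],"rotation": [0,0,0]}])

```text
t: 9.7
tcp_pos: [0.4052, -0.3358, 0.0739]
tool_rot: [0.99, -0.141, 0.001, 0.001]
force: [-3.5, 5.2, 27.8]
finger_gap: -0.001
```

The stop is reached: force rose to 28 N over 0.6 mm of travel. I'll ease off by 1 mm of command and hold.

send_rows(motion=[{"gripper": 0,"travel": [0,0,-1],"rotation": [0,0,0]},{"gripper": 0,"travel": [0,0,0],"rotation": [0,0,0]},{"gripper": 0,"travel": [0,0,0],"rotation": [0,0,0]},{"gripper": 0,"travel": [0,0,0],"rotation": [0,0,0]},{"gripper": 0,"travel": [0,0,0],"rotation": [0,0,0]},{"gripper": 0,"travel": [0,0,0],"rotation": [0,0,0]}])

```text
t: 10.2
tcp_pos: [0.4051, -0.3358, 0.0741]
tool_rot: [0.99, -0.141, 0.001, 0.001]
force: [-1.7, 4.5, 22.8]
finger_gap: -0.002
```

```bash
python3 - <<'E'
from h import *
todo((.405,-.335,.074));red("p6")
S=cv2.imread("pics/side_p6.png");cv2.imwrite("pics/p6c.png",cv2.resize(S[100:370,110:410],None,fx=2,fy=2))
E
```

```text
t 10.2 tcp [ 0.4051 -0.3358  0.0741] F [-1.7  4.5 22.8] gap -0.002
shift mm [-0.3 -0.7  0.1] rotvec deg [ 0.06 -0.1  -0.  ]
side [287 208   9  27 169] [291.05325444 220.20118343]
top [329 219   8  11  56] [332.48214286 223.69642857]
[ 0.5317 -0.3096  0.172 ]
```

View pics/p6c.png

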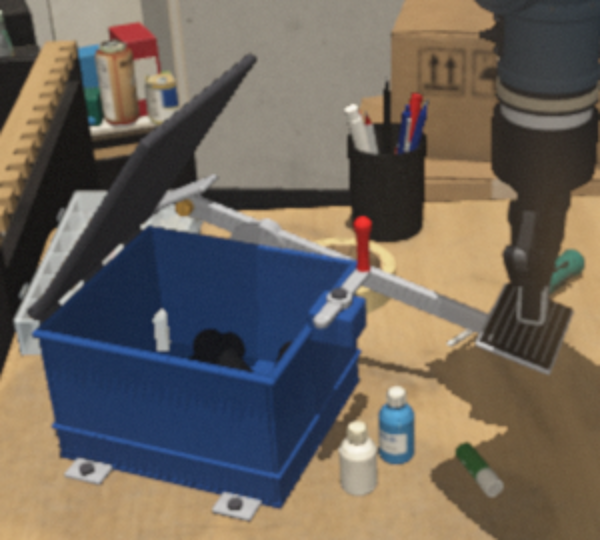

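The lid stands fully raised, with its top edge near (235,130) in the full picture. The fingertips are on the plate at about (376,255), the bystanders are where they were, and the hold is steady. I'm handing in.

```bash
python3 -c "
from station import manip
print(manip.sign_off())"
```

```text
the job is handed in; nothing more can be done
None
```

The bin is open: the lid is up and the arm is still holding the palm plate down. I pushed the catch's red pin counter-clockwise with the closed fingers, then pressed the plate down along its arc to the stop.

**Last checks:**
- **Catch:** it sits at about 1.45 rad, past the 1.2 rad it needs to clear the lid. The pin stayed in the same place in both camera views throughout the press.
- **Plate:** the fingertips are at 74 mm, the fully-down height. Force rose sharply there, peaking at about 28 N in the readings. I eased off to about 23 N, and it was steady when I handed in at about 10 s.
- **Lid and other things:** the last picture shows the lid fully raised. Both bottles and the battery look unmoved, as do the screwdriver and tape roll, though they are partly hidden behind the arm and lever. I judged that by eye rather than measuring it.

No check failed. In the initial measurements, one of the four plate corners disagreed between the cameras by 12 mm. I took the centre from all four corners, and it matched the top-view estimate to about 3 mm.

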